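Lower and lock the ratchet hold-down arm on a glued workpiece

ROBOT

A 6-joint arm with a two-finger parallel gripper is mounted at the origin on the work surface. World frame = base frame: x ahead of the robot, y to its left, z up, the work surface at z = 0. Lengths are in m, angles in rad, forces in N, time in s.
With the tool pointing down it reaches from about 0.325 to 0.9 m from the base axis. Payload 6.1 kg.
Tool frame: the origin (TCP) lies at the centre of the arm's flange, where the gripper is bolted on; the fingertips stand 173 mm ahead of it and the grasp point (between the pads) lies 155 mm ahead of it; z points along the fingers, y is the direction in which the jaws open and shut (so a half turn about z gives the same grasp; the last joint's range is limited). The gripper opens to 85 mm and grips with 20 to 120 N. Pads are 22 mm wide; open, the fingers measure 114 mm over their backs; the gripper's body (76 mm by 85 mm) begins 54 mm behind the grasp point. The pads swing forward as they close: fully open they stand 13 mm farther back than shut.
Start: joints at [-1.262, 0.22, 1.526, -0, 1.395, -0.126], TCP at [0.263, -0.567, 0.405] pointing down, gripper open.
Joint ranges: [-2.98, 2.98], [-0.91, 2.08], [0.09, 2.57], [-1.24, 4.39], [0.2, 2.65], [-2.68, 2.68]. Speed limits (rad/s): [2.57, 2.57, 3.01, 3.14, 3.14, 3.14].

INTERFACE

Orientations are given as a unit quaternion [x, y, z, w].
In Python, from rig import get_obs, camera, job_done, recognise gives the robot as it stands.
- The arm moves only by the tool play_rows, never from a script. Its argument "rows" is a list of rows, each an object with "jaw": the opening, from 0 (shut) to 1 (fully open); "travel": the shift along the tool's x, y, z in cm, a list of three; "rot": the turn, a rotation vector about the tool's x, y, z in rad, a list of three. A call has 1 to 12 rows; each row is the pose to reach, as a shift and turn from the pose commanded when the call began, along the tool's axes at that moment; what a row does not reach only later rows make up. A row lasts 1/10 s, in which the tool goes at most 50 mm and 8.59 degrees, less where a joint would pass 70% of its speed; a pose out of reach is approached as far as the arm can. A call with a gripper value outside its range is refused whole. The fingers move at their own pace and stop on an object; "squeeze" is the grip in N (left out, the last holds). Time passes only in rows, so rows that repeat a pose let the fingers close. It gives the time, the measured TCP pose, the force and the opening at its end, in the units of the state.
- get_obs(): the state, without advancing time (a new reading comes with each control period).
- camera(name): name is "side" or "top" or "wrist"; returns a dict with "frame" (384x512x3 uint8, red, green, blue), "intrinsics" (3x3 intrinsics, pixels), "origin" and "rotation" of the camera in the world. Camera axes: x right, y down, z forward; pixel columns grow to the right and rows downward; lengths in m; the calibration is good to about 2 mm. A picture is of the moment at which its call begins. There is no depth.
- job_done(): hands the job in, once; it reports no verdict.
Trained networks look in a picture, given as the dict that the camera call returned (one of the last four; its "shot" number tells which), for a name from the list of things; names that differ only in an ending like _2 or _b are one class to them, and where a whole thing is asked for, a point or a joint stands for the part that bears it (a point fixed in the world has none). Each returns a list of dicts, best first, with "p" (0 to 1); they miss things now and then, are a little off and sometimes report something else, mostly with a low value. They report only what shows in the picture. A call takes as long as a camera call. They do not tell look-alikes from the thing itself.
- recognise(picture, label): "centre" ([x, y, z] in m, in world coordinates, good to about 4 mm: the middle of the surface that is visible of it).
The state is a dict: "clock": time; "qpos": joint angles; "joint_vel": joint speeds; "joint_efforts": joint torques, N m; "position": TCP position; "tcp_rot": TCP orientation; "wrist_force": force on the tool from outside, world axes, zero at the start; "moment": the same for the moment, N m; "opening": opening from 0.0 (shut) to 1.0 (fully open).
Only numpy, scipy, OpenCV 4.12 (cv2) and the standard library are available. Lean on these libraries where they do the work, as an engineer would, in place of code of your own. Each camera call takes 0.05 s, during which the arm holds its last target.

TASK

The raised arm of the ratchet hold-down clamp must come down on the freshly glued workpiece. With your fingertips only, press the red rear end of the rocking pawl fully down so that its nose comes free, push the arm down by its red handle until its rubber pad rests on the dark block, then press the green front end of the pawl fully down so that its nose drops between the teeth and locks the arm. Do not pick up, lift or carry anything, do not swing the arm higher, and leave the workpiece, glue bottle, try square, pencil and offcut where they are.

Things in the scene. Friction and masses are not known exactly. Their poses are not given: they have to be found in the camera images.
- clamp: Hold-down clamp fixed to the bench: plywood base (x -130 to 190, y +-75, 12 mm thick), two blue cheeks (x -70 to 24, |y| to 21, 99 mm high, lugs to 140 mm). Origin on the bench under the arm's hinge; x horizontal, from the hinge towards the handle; z up. The pawl pivots at x -52, 127 mm up.
- hinge_mid (a point): Centre of the arm's hinge, 75 mm above the clamp's origin; the hinge axis is the clamp's y axis.
- press_arm (a joint): Arm angle above level, rad: 0 = level, pad on the block; starts at 0.68 to 0.92. Friction hinge (1 N m): stays where left; about 3 to 7 N on the handle moves it down. With the pawl engaged a tooth stops it at about 0.6. Teeth pass the nose at 0.56, 0.34, 0.12, -0.12; the locking gap is at 0 (the nose enters within about 0.03 of it).
- handle_top (a point): Top surface of the arm's red round handle (26 mm diameter, 160 to 235 mm from the hinge): 200 mm along the arm from the hinge, 13 mm above its centre line; x outward along the arm. Inward is a blue bar 18 mm wide, 20 mm high; the rubber pad hangs 25 mm below the centre line, 120 mm from the hinge.
- pawl (a joint): Tilt of the rocking pawl, rad: 0 = level, its nose (front end) down between the teeth; grows to a stop at 0.28 as the red rear end is pressed and the nose lifts. The nose clears the teeth above about 0.16. Friction pivot (0.2 N m): stays where left; about 4 to 5 N on either end moves it. Starts at 0 to 0.02.
- pawl_red (a point): Centre of the top face of the red pad (26 x 26 mm) on the pawl's rear end, 50 mm behind its pivot (away from the handle). 151 mm above the bench when the pawl is level, 14 mm lower when fully pressed.
- pawl_green (a point): Centre of the top face of the green pad (26 x 26 mm) on the pawl's front end, 50 mm ahead of its pivot, right above the arm's hinge. 151 mm above the bench when the pawl is level, about 14 mm higher when the pawl is freed.
- workpiece: Loose glued wooden workpiece lying on the clamp's base under the pad: pine disc 110 mm diameter, 18 mm thick, with a dark wooden block 46 x 46 x 20 mm on its middle. Origin at the centre of the disc's underside; the block's top is 38 mm above it, 50 mm above the bench.
- glue: Loose red glue bottle, 60 mm diameter, 170 mm tall, standing on the bench, bystander. Origin at the centre of its underside.
- try_square: Loose try square lying flat on the bench, bystander: wooden stock 24 x 120 x 18 mm centred on the origin (long along its y), steel blade 40 mm wide, 4 mm thick, along +x to 162 mm.
- pencil: Loose red carpenter's pencil lying on the bench, bystander, 150 x 14 x 8 mm, long along its x. Origin at the centre of its underside.
- offcut: Loose pine offcut, bystander, 90 x 50 x 35 mm, on the bench. Origin at the centre of its underside.
Things that resemble listed ones, but are neither listed nor needed, are in the scene too. Leave any white or yellow look-alike of the workpiece alone.

How it is judged:
By the outcome, as a careful person would: the job done as asked, in the order asked, and still so for the second after the job is handed in, with the robot touching nothing.
It also fails if it takes over 51 s, if anything falls off the work surface, if the arm or the gripper's body presses on something with over 40 N, if the wrist force passes 120 N, or if a joint passes its speed limit or range.

## Working session

There is one attempt and no reset: what is moved stays moved. The work goes in short steps, Python scripts to look and compute and a tool call to move; the robot and the scene stay as the last step left them, time stands still between calls to the robot, and variables do not carry over. Pictures are saved under pics/ and viewed, and the job is handed in when it is done.

Besides the shell and the picture viewer there is one more tool, called after "Request:" by a JSON object that holds its "api" and its "payload". play_rows: Moves the arm, as the interface text tells. Its arguments: {"type":"object","properties":{"rows":{"type":"array"},"squeeze":{"type":"number"}},"required":["rows"]}

```bash
ls; mkdir -p pics
python3 - <<'E'
from rig import get_obs,camera,recognise
import cv2
print(get_obs())
for n in ["side","top"]:
    c=camera(n); print(n,c["shot"],c["intrinsics"],c["origin"],c["rotation"])
    cv2.imwrite(f"pics/{n}0.png",c["frame"][:,:,::-1])
    for l in ["clamp","pawl_red","pawl_green","handle_top","workpiece","hinge_mid","glue","try_square","pencil","offcut","pawl"]:
        try: print(l,[(r["p"],[round(x,3) for x in r["centre"]]) for r in recognise(c,l)[:3]])
        except Exception as e: print(l,e)
E
```

```text
pics
{'clock': 0.0, 'qpos': array([-1.26210143e+00,  2.21239657e-01,  1.52761955e+00,  1.60629420e-05,
        1.39469000e+00, -1.26099325e-01]), 'joint_vel': array([-1.09051948e-04, -1.09641551e-05, -5.63574405e-04, -5.02381701e-05,
        6.70592098e-04,  1.39488361e-03]), 'joint_efforts': array([ 6.23969827e-04, -4.96903825e+01, -3.89385152e+01, -9.64435844e-05,
        1.10027436e-02, -8.95442440e-06]), 'position': array([ 0.26318158, -0.56658956,  0.40358606]), 'tcp_rot': array([ 9.76462009e-01,  2.15687247e-01, -8.13172033e-05, -9.74919696e-04]), 'wrist_force': array([ 0.40151149, -0.61769719,  0.69356847]), 'moment': array([ 0.02054619,  0.05550401, -0.01295481]), 'opening': 0.9946264064067366}
side 1 [[473.74026418   0.         258.96151847]
 [  0.         473.74026418 188.10583167]
 [  0.           0.           1.        ]] [0.31651468 0.75710606 0.79039187] [-0.12976671  0.88671148 -0.44064117  0.05233272]
clamp [(0.88, [0.536, 0.101, 0.013])]
pawl_red [(0.7, [0.537, 0.114, 0.147])]
pawl_green [(0.84, [0.53, 0.112, 0.147])]
handle_top [(0.58, [0.552, -0.033, 0.172])]
workp
[... 589 characters left out ...]
]
clamp [(0.88, [0.536, 0.044, 0.011])]
pawl_red [(0.96, [0.534, 0.113, 0.147])]
pawl_green [(0.93, [0.533, 0.108, 0.146]), (0.31, [0.675, -0.183, 0.114])]
handle_top [(0.82, [0.551, -0.047, 0.18]), (0.75, [0.537, 0.046, 0.014])]
workpiece [(0.78, [0.315, -0.187, 0.016]), (0.72, [0.366, -0.018, 0.015]), (0.72, [0.582, -0.301, 0.021])]
hinge_mid [(0.93, [0.537, 0.05, 0.012])]
glue [(0.87, [0.678, -0.18, 0.114]), (0.58, [0.553, -0.047, 0.177])]
try_square [(0.72, [0.741, 0.082, 0.008]), (0.23, [0.551, -0.05, 0.178])]
pencil [(0.85, [0.66, -0.018, 0.009])]
offcut [(0.65, [0.542, -0.061, 0.029]), (0.64, [0.423, -0.372, 0.035])]
pawl [(0.59, [0.529, 0.109, 0.147]), (0.58, [0.553, -0.047, 0.177])]
```

View pics/side0.png

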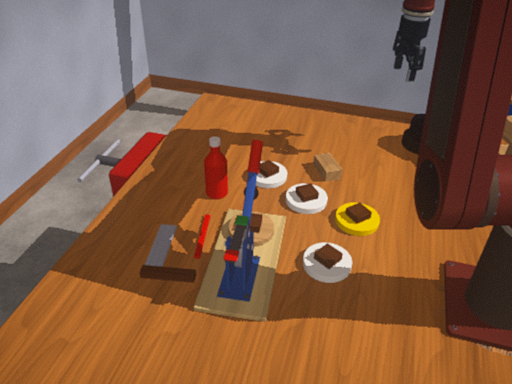

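View pics/top0.png

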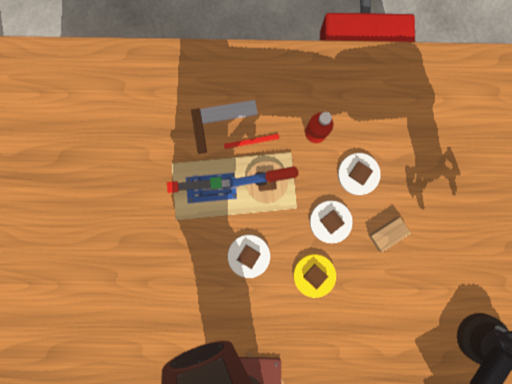

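The top view shows one clamp: red pawl pad about (172,187), green pad about (216,183), red handle from (266,178) to (298,172). The pine disc on the base is the workpiece; the white and yellow discs are look-alikes. Next I enlarge the clamp and measure it.

```bash
cat > h.py <<'E'
import numpy as np,cv2
from scipy.spatial.transform import Rotation as R
def ray(c,u,v):
    K=c["intrinsics"]; q=np.array(c["rotation"]); r=R.from_quat(q).as_matrix() if q.shape==(4,) else q
    return np.array(c["origin"]), r@np.linalg.inv(K)@np.array([u,v,1.])
def atz(c,u,v,z):
    o,d=ray(c,u,v); return o+d*(z-o[2])/d[2]
def proj(c,p):
    q=np.array(c["rotation"]); r=R.from_quat(q).as_matrix() if q.shape==(4,) else q
    x=c["intrinsics"]@(r.T@(np.array(p)-c["origin"])); return x[:2]/x[2]
def blobs(c,col):
    f=cv2.cvtColor(c["frame"],cv2.COLOR_RGB2HSV); h,s,v=f[...,0],f[...,1],f[...,2]
    if col=="red": m=((h<6)|(h>174))&(s>190)&(v>60)
    elif col=="green": m=(h>45)&(h<85)&(s>120)&(v>40)
    else: m=(h>105)&(h<130)&(s>120)&(v>40)
    n,l,st,ce=cv2.connectedComponentsWithStats(m.astype(np.uint8))
    return [(st[i].tolist(),ce[i].round(1).tolist()) for i in range(1,n) if st[i][4]>15]
E
python3 - <<'E'
from rig import *
from h import *
for n in ["top","side"]:
    c=camera(n)
    for k in ["red","green"]: print(n,k,blobs(c,k))
    x0,y0=(160,140) if n=="top" else (190,130)
    f=c["frame"][y0:y0+(90 if n=="top" else 190),x0:x0+150]
    cv2.imwrite(f"pics/{n}z.png",cv2.resize(f[:,:,::-1],None,fx=5 if n=="top" else 3,fy=5 if n=="top" else 3,interpolation=cv2.INTER_CUBIC))
E
```

```text
top red [([321, 14, 93, 28, 2392], [368.2, 27.1]), ([306, 113, 27, 30, 443], [316.9, 129.8]), ([224, 134, 55, 14, 265], [252.0, 140.6]), ([267, 167, 31, 15, 279], [281.6, 173.8]), ([167, 182, 11, 11, 103], [171.9, 186.5])]
top green [([210, 177, 11, 11, 104], [215.4, 182.0])]
side red [([110, 133, 55, 62, 1143], [133.5, 159.5]), ([248, 140, 15, 33, 338], [255.1, 156.0]), ([205, 147, 23, 52, 973], [215.7, 174.1]), ([194, 215, 16, 44, 245], [201.7, 236.1]), ([224, 250, 15, 11, 132], [230.8, 255.1])]
side green [([235, 216, 13, 10, 100], [241.3, 220.3])]
```

View pics/topz.png

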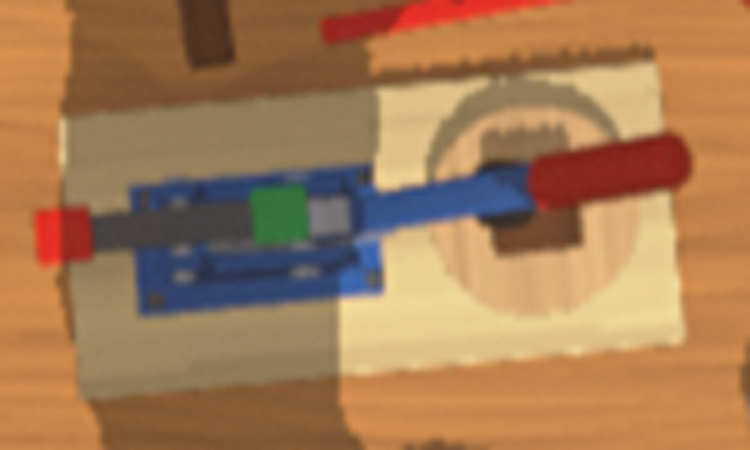

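View pics/sidez.png

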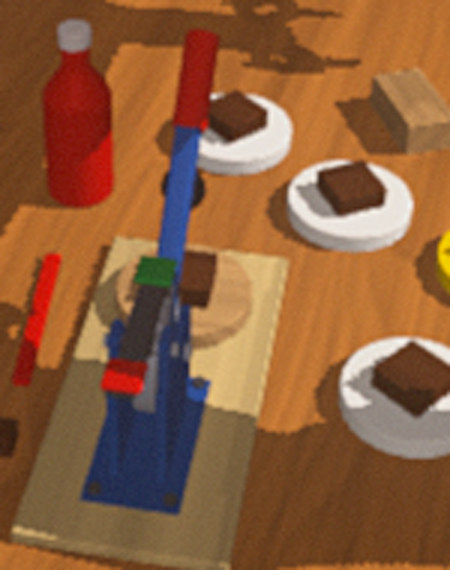

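Run:
```python
from rig import *
from h import *
ct=camera("top"); cs=camera("side")
r=atz(ct,171.9,186.7,.149);g=atz(ct,215.4,182.2,.149)
r2=atz(cs,230.5,253.5,.151);g2=atz(cs,241.3,219.5,.151)
print("top",r,g,np.linalg.norm(r-g)); print("side",r2,g2,np.linalg.norm(r2-g2))
d=(g-r)/np.linalg.norm(g-r); print("dir",d,np.degrees(np.arctan2(d[1],d[0])))
# handle end from top: fit arm angle; hinge below green
# handle centre of blob at 197.5 mm
for th in np.arange(.6,1,.05):
    p=g*[1,1,0]+[0,0,.075]+.1975*np.cos(th)*d+[0,0,.1975*np.sin(th)]
    print(round(th,2),proj(ct,p).round(1),proj(cs,p).round(1), p.round(3))
o=get_obs();print(R.from_quat(o["tcp_rot"]).as_matrix().round(3))
```

```text
top [0.52871589 0.15708792 0.149     ] [0.54047294 0.05754616 0.149     ] 0.10023368165488002
side [0.53001721 0.15850113 0.151     ] [0.54021213 0.05996942 0.151     ] 0.09905773057983792
dir [ 0.11729642 -0.99309695  0.        ] -83.26390311654657
0.6 [286.9 173.3] [255.2 160.6] [ 0.56  -0.104  0.187]
0.65 [284.6 173.2] [254.8 159.1] [ 0.559 -0.099  0.195]
0.7 [282.  173.1] [254.4 157.7] [ 0.558 -0.092  0.202]
0.75 [279.1 173.1] [254.  156.6] [ 0.557 -0.086  0.21 ]
0.8 [276.1 173.1] [253.5 155.6] [ 0.557 -0.079  0.217]
0.85 [272.8 173.1] [252.9 154.8] [ 0.556 -0.072  0.223]
0.9 [269.3 173.2] [252.4 154.2] [ 0.555 -0.064  0.23 ]
0.95 [265.6 173.3] [251.8 153.9] [ 0.554 -0.057  0.236]
[[ 0.907  0.421  0.   ]
 [ 0.421 -0.907  0.   ]
 [ 0.    -0.    -1.   ]]
```

Request:
{"api": "play_rows", "payload": {"rows": [{"jaw": 0, "travel": [2, -2, -4], "rot": [0, 0, -0.1]}, {"jaw": 0, "travel": [4.5, -4.5, -7.5], "rot": [0, 0, -0.2]}, {"jaw": 0, "travel": [8, -8, -10], "rot": [0, 0, -0.32]}, {"jaw": 0, "travel": [11.5, -11.5, -10], "rot": [0, 0, -0.45]}, {"jaw": 0, "travel": [15, -15, -10], "rot": [0, 0, -0.58]}, {"jaw": 0, "travel": [18.5, -18.5, -10], "rot": [0, 0, -0.7]}, {"jaw": 0, "travel": [22, -22, -10], "rot": [0, 0, -0.83]}, {"jaw": 0, "travel": [25.5, -25.5, -10], "rot": [0, 0, -0.95]}, {"jaw": 0, "travel": [29, -29, -10], "rot": [0, 0, -1.05]}, {"jaw": 0, "travel": [32.5, -32.5, -10], "rot": [0, 0, -1.15]}, {"jaw": 0, "travel": [36, -36, -10], "rot": [0, 0, -1.253]}, {"jaw": 0, "travel": [39, -39, -10], "rot": [0, 0, -1.253]}]}}

```text
clock: 2.6
position: [0.4528, -0.0464, 0.5051]
tcp_rot: [0.663, 0.748, 0.0, 0.0]
wrist_force: [0.9, 0.0, -0.2]
opening: -0.0
```

Request:
{"api": "play_rows", "payload": {"rows": [{"jaw": 0, "travel": [3.5, 1.8, 0], "rot": [0, 0, 0]}, {"jaw": 0, "travel": [7, 3.6, 0], "rot": [0, 0, 0]}, {"jaw": 0, "travel": [10.5, 5.4, 0], "rot": [0, 0, 0]}, {"jaw": 0, "travel": [14, 7.2, 0], "rot": [0, 0, 0]}, {"jaw": 0, "travel": [17.2, 8.8, 0], "rot": [0, 0, 0]}, {"jaw": 0, "travel": [19.7, 10, 3], "rot": [0, 0, 0]}, {"jaw": 0, "travel": [19.7, 10, 7], "rot": [0, 0, 0]}, {"jaw": 0, "travel": [19.7, 10, 11], "rot": [0, 0, 0]}, {"jaw": 0, "travel": [19.7, 10, 14], "rot": [0, 0, 0]}, {"jaw": 0, "travel": [19.7, 10, 15], "rot": [0, 0, 0]}, {"jaw": 0, "travel": [19.7, 10, 15], "rot": [0, 0, 0]}]}}

```text
clock: 3.7
position: [0.5286, 0.1584, 0.3534]
tcp_rot: [0.665, 0.747, -0.001, -0.001]
wrist_force: [0.3, -0.7, 1.1]
opening: -0.0
```

Run:
```python
from rig import *
from h import *
o=get_obs(); print(o["position"],o["wrist_force"])
fs=[]
for n in ["top","side","wrist"]:
    c=camera(n)
    if n=="wrist": f=c["frame"]
    else:
        u,v=proj(c,o["position"]+[0,0,-.173]).astype(int); print(u,v)
        f=cv2.resize(c["frame"][max(v-50,0):v+46,max(u-64,0):u+64],(512,384),interpolation=cv2.INTER_CUBIC)
    fs.append(f[:,:,::-1])
im=np.vstack([np.hstack(fs[:2]),np.hstack([fs[2],fs[2]*0])]); cv2.imwrite("pics/a.png",cv2.resize(im,(800,600)))
```

```text
[0.5285725  0.15838841 0.35337029] [ 0.25318236 -0.73976007  1.06454353]
168 185
231 242
```

View pics/a.png

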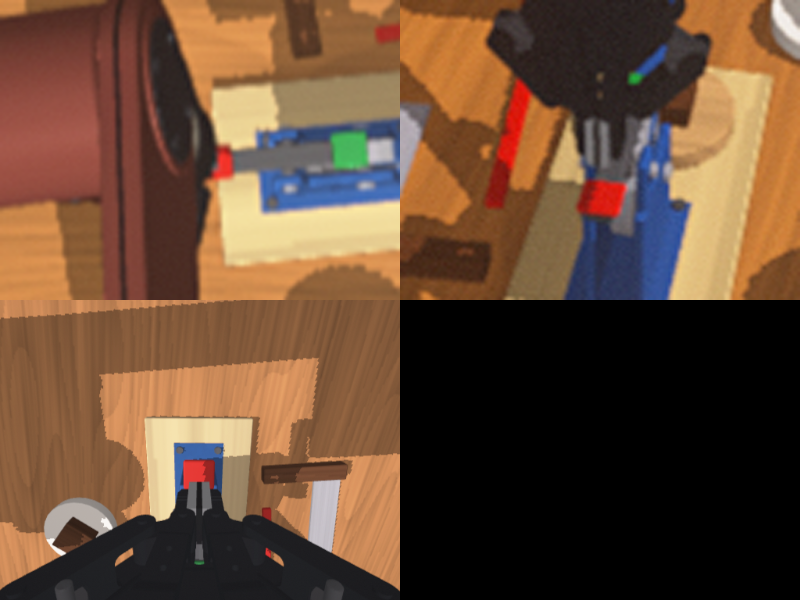

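The tool is centred over the red pad, with the fingertips about 3 cm above it. Pressing now.

Request:
{"api": "play_rows", "payload": {"rows": [{"jaw": 0, "travel": [0.3, 0, 1], "rot": [0, 0, 0]}, {"jaw": 0, "travel": [0.3, 0, 2], "rot": [0, 0, 0]}, {"jaw": 0, "travel": [0.3, 0, 2.5], "rot": [0, 0, 0]}, {"jaw": 0, "travel": [0.3, 0, 3], "rot": [0, 0, 0]}, {"jaw": 0, "travel": [0.3, 0, 3.3], "rot": [0, 0, 0]}, {"jaw": 0, "travel": [0.3, 0, 3.6], "rot": [0, 0, 0]}, {"jaw": 0, "travel": [0.3, 0, 3.8], "rot": [0, 0, 0]}, {"jaw": 0, "travel": [0.3, 0, 4.0], "rot": [0, 0, 0]}]}}

```text
clock: 4.65
position: [0.5289, 0.1625, 0.3158]
tcp_rot: [0.665, 0.747, 0.001, -0.0]
wrist_force: [-2.5, 5.9, 5.8]
opening: -0.0
```

Request:
{"api": "play_rows", "payload": {"rows": [{"jaw": 0, "travel": [0, 0, 0.15], "rot": [0, 0, 0]}, {"jaw": 0, "travel": [0, 0, 0.3], "rot": [0, 0, 0]}, {"jaw": 0, "travel": [0, 0, 0.4], "rot": [0, 0, 0]}, {"jaw": 0, "travel": [0, 0, 0.4], "rot": [0, 0, 0]}]}}

```text
clock: 5.05
position: [0.529, 0.1626, 0.3118]
tcp_rot: [0.664, 0.747, 0.002, -0.0]
wrist_force: [-0.8, 5.2, 4.6]
opening: 0.003
```

Request:
{"api": "play_rows", "payload": {"rows": [{"jaw": 0, "travel": [0, 0, 0.15], "rot": [0, 0, 0]}, {"jaw": 0, "travel": [0, 0, 0.3], "rot": [0, 0, 0]}, {"jaw": 0, "travel": [0, 0, 0.3], "rot": [0, 0, 0]}]}}

```text
clock: 5.35
position: [0.5292, 0.1628, 0.311]
tcp_rot: [0.664, 0.747, 0.002, -0.0]
wrist_force: [-7.3, 4.0, 17.7]
opening: -0.001
```

Request:
{"api": "play_rows", "payload": {"rows": [{"jaw": 0, "travel": [0, 0, -1], "rot": [0, 0, 0]}, {"jaw": 0, "travel": [0, 0, -4], "rot": [0, 0, 0]}, {"jaw": 0, "travel": [0, 0, -8], "rot": [0, 0, 0]}, {"jaw": 0, "travel": [0, 0, -12], "rot": [0, 0, 0]}, {"jaw": 0, "travel": [0, 0, -16], "rot": [0, 0, 0]}, {"jaw": 0, "travel": [0, 0, -19], "rot": [0, 0, 0]}, {"jaw": 0, "travel": [0, 0, -20], "rot": [0, 0, 0]}, {"jaw": 0, "travel": [0, 0, -20], "rot": [0, 0, 0]}]}}

```text
clock: 6.15
position: [0.5289, 0.1614, 0.5093]
tcp_rot: [0.665, 0.747, 0.001, 0.001]
wrist_force: [-0.7, -0.1, -0.5]
opening: 0.001
```

Run:
```python
from rig import *
from h import *
o=get_obs(); print(o["position"],o["wrist_force"])
c=camera("side")
for k in ["red","green"]: print(k,blobs(c,k))
f=c["frame"][130:280,180:380]
cv2.imwrite("pics/b.png",cv2.resize(f[:,:,::-1],None,fx=4,fy=4,interpolation=cv2.INTER_CUBIC))
rc=np.array([.5292,.158]);d=np.array([.1173,-.9931])
for t in [0,.16,.28]:
    hx=.5405-.052*d[0];hy=.0588-.052*d[1]
    P=lambda s:[hx+d[0]*(s*.05*np.cos(t)-.024*np.sin(t)),hy+d[1]*(s*.05*np.cos(t)-.024*np.sin(t)),.127+.024*np.cos(t)+s*.05*np.sin(t)]
    print(t,proj(c,P(1)),proj(c,P(-1)))
```

```text
[0.5289125  0.16136007 0.50928946] [-0.6707511  -0.10261426 -0.47290891]
red [([110, 133, 55, 62, 1133], [133.4, 159.5]), ([248, 142, 15, 31, 273], [255.2, 159.3]), ([205, 154, 23, 45, 770], [214.6, 177.7]), ([194, 215, 16, 44, 246], [201.7, 236.3]), ([224, 256, 14, 12, 143], [230.6, 261.4])]
green [([234, 212, 14, 12, 134], [241.0, 217.9])]
0 [241.15337537 219.74606727] [230.97436863 254.24848002]
0.16 [240.7278534  218.32204116] [230.6851093  258.56070664]
0.28 [240.33084569 217.68046965] [230.56965145 261.54366553]
```

View pics/b.png

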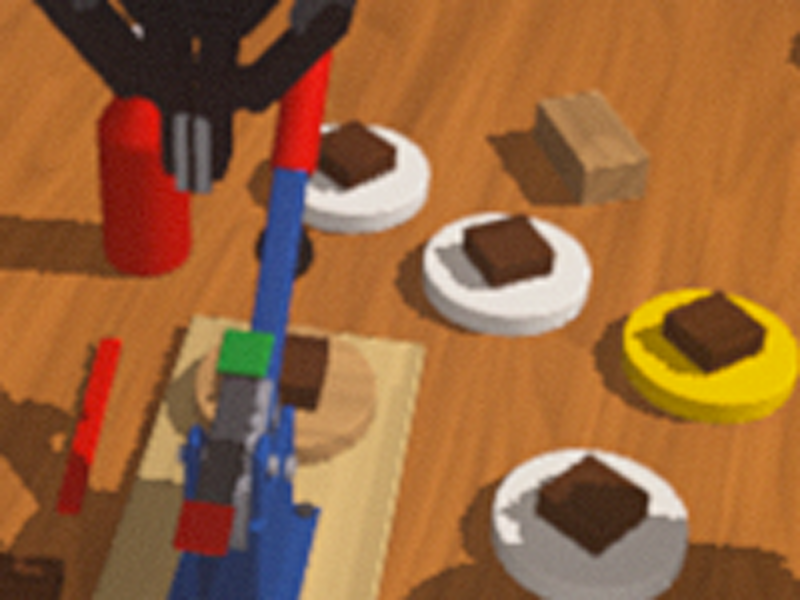

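The red pad is now at pixel (230.6, 261.4), which matches a tilt of about 0.28, so the pawl is fully freed. The bottle, pencil and workpiece have not moved. The arm is at about 0.7, so I move above the handle next.

Request:
{"api": "play_rows", "payload": {"rows": [{"jaw": 0, "travel": [-4, 0, 0], "rot": [0, 0, 0]}, {"jaw": 0, "travel": [-8, 0, 0], "rot": [0, 0, 0]}, {"jaw": 0, "travel": [-12, 0, 0], "rot": [0, 0, 0]}, {"jaw": 0, "travel": [-16, 0, 0], "rot": [0, 0, 0]}, {"jaw": 0, "travel": [-20, 0, 0], "rot": [0, 0, 0]}, {"jaw": 0, "travel": [-22.5, -0.1, 2], "rot": [0, 0, 0]}, {"jaw": 0, "travel": [-23.8, -0.1, 5], "rot": [0, 0, 0]}, {"jaw": 0, "travel": [-23.8, -0.1, 7.5], "rot": [0, 0, 0]}, {"jaw": 0, "travel": [-23.8, -0.1, 8.6], "rot": [0, 0, 0]}, {"jaw": 0, "travel": [-23.8, -0.1, 8.6], "rot": [0, 0, 0]}]}}

```text
clock: 7.2
position: [0.5546, -0.0747, 0.4178]
tcp_rot: [0.665, 0.747, -0.002, -0.003]
wrist_force: [-0.3, -0.2, 0.4]
opening: 0.001
```

Run:
```python
from rig import *
from h import *
o=get_obs(); print(o["position"],o["wrist_force"])
fs=[]
for n in ["side","wrist"]:
    c=camera(n); f=c["frame"]
    if n=="side":
        u,v=proj(c,o["position"]+[0,0,-.173]).astype(int); print(u,v)
        f=cv2.resize(f[max(v-50,0):v+46,max(u-64,0):u+64],(512,384),interpolation=cv2.INTER_CUBIC)
    fs.append(f[:,:,::-1])
cv2.imwrite("pics/c.png",cv2.resize(np.hstack(fs),(800,300)))
```

```text
[ 0.55455579 -0.07473856  0.41777331] [-0.32721382 -0.24674457  0.38300712]
253 145
```

View pics/c.png

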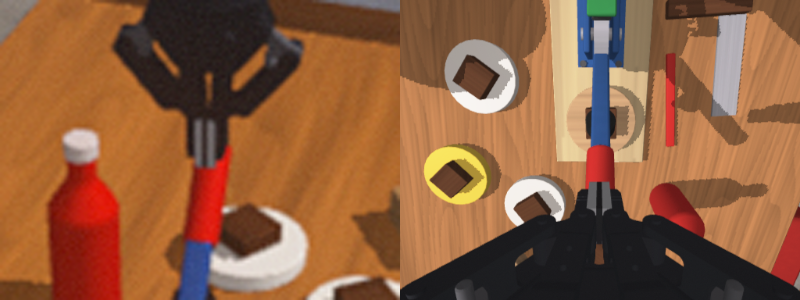

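Request:
{"api": "play_rows", "payload": {"rows": [{"jaw": 0, "travel": [0, 0.2, 1], "rot": [0, 0, 0]}, {"jaw": 0, "travel": [0, 0.2, 2], "rot": [0, 0, 0]}, {"jaw": 0, "travel": [-0.3, 0.2, 2.8], "rot": [0, 0, 0]}, {"jaw": 0, "travel": [-1, 0.2, 3.6], "rot": [0, 0, 0]}, {"jaw": 0, "travel": [-1.65, 0.2, 4.35], "rot": [0, 0, 0]}, {"jaw": 0, "travel": [-2.2, 0.2, 5.2], "rot": [0, 0, 0]}, {"jaw": 0, "travel": [-2.8, 0.2, 6.1], "rot": [0, 0, 0]}, {"jaw": 0, "travel": [-3.35, 0.2, 6.9], "rot": [0, 0, 0]}, {"jaw": 0, "travel": [-3.35, 0.2, 6.9], "rot": [0, 0, 0]}]}}

```text
clock: 8.2
position: [0.561, -0.109, 0.3509]
tcp_rot: [0.665, 0.747, -0.001, -0.001]
wrist_force: [0.2, -0.3, -0.8]
opening: -0.001
```

Run:
```python
from rig import *
from h import *
o=get_obs(); print(o["position"],o["wrist_force"])
fs=[]
for n in ["side","wrist"]:
    c=camera(n); f=c["frame"]
    if n=="side":
        f=cv2.resize(f[120:120+144,180:180+192],(512,384),interpolation=cv2.INTER_CUBIC)
    fs.append(f[:,:,::-1])
cv2.imwrite("pics/d.png",cv2.resize(np.hstack(fs),(800,300)))
```

```text
[ 0.5610484  -0.10900346  0.35093793] [ 0.21920825 -0.34554626 -0.78113455]
```

View pics/d.png

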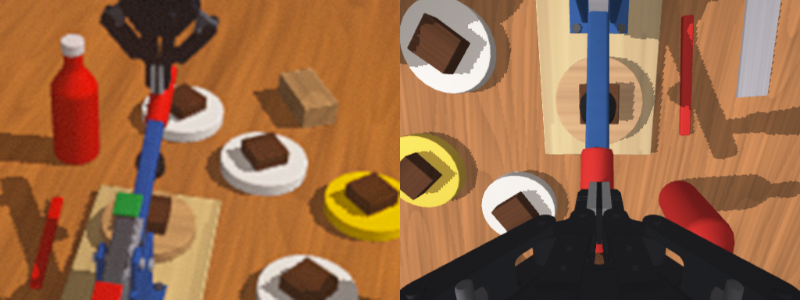

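Request:
{"api": "play_rows", "payload": {"rows": [{"jaw": 0, "travel": [-0.4, 0, 0.8], "rot": [0, 0, 0]}, {"jaw": 0, "travel": [-0.85, 0, 1.8], "rot": [0, 0, 0]}, {"jaw": 0, "travel": [-1.3, 0, 2.8], "rot": [0, 0, 0]}, {"jaw": 0, "travel": [-1.6, 0, 3.8], "rot": [0, 0, 0]}, {"jaw": 0, "travel": [-1.9, 0, 4.8], "rot": [0, 0, 0]}, {"jaw": 0, "travel": [-2.15, 0, 5.75], "rot": [0, 0, 0]}, {"jaw": 0, "travel": [-2.3, 0, 6.5], "rot": [0, 0, 0]}, {"jaw": 0, "travel": [-2.4, 0, 7.2], "rot": [0, 0, 0]}, {"jaw": 0, "travel": [-2.5, 0, 7.7], "rot": [0, 0, 0]}, {"jaw": 0, "travel": [-2.5, 0, 8.1], "rot": [0, 0, 0]}, {"jaw": 0, "travel": [-2.6, 0, 8.1], "rot": [0, 0, 0]}]}}

```text
clock: 9.4
position: [0.5642, -0.1334, 0.2709]
tcp_rot: [0.665, 0.747, 0.0, -0.001]
wrist_force: [0.6, 0.2, 1.7]
opening: -0.003
```

Run:
```python
from rig import *
from h import *
o=get_obs(); print(o["position"],o["wrist_force"])
fs=[]
for n in ["side","wrist"]:
    c=camera(n); f=c["frame"]
    if n=="side":
        print([proj(c,np.array([.5405+.1173*.0,.0588,.075])+np.array([.1173*a,-.9931*a,0])) for a in (.16,.235)])
        f=cv2.resize(f[120:120+144,180:180+192],(512,384),interpolation=cv2.INTER_CUBIC)
    fs.append(f[:,:,::-1])
cv2.imwrite("pics/e.png",cv2.resize(np.hstack(fs),(800,300)))
```

```text
[ 0.56418545 -0.13344865  0.27089944] [0.56380979 0.23974224 1.69038049]
[array([254.04072698, 199.98050615]), array([259.06367549, 181.7798388 ])]
```

View pics/e.png

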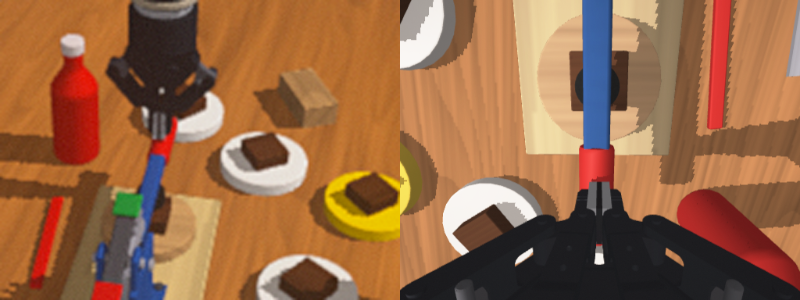

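Request:
{"api": "play_rows", "payload": {"rows": [{"jaw": 0, "travel": [0, 0, 0.3], "rot": [0, 0, 0]}, {"jaw": 0, "travel": [0, 0, 0.6], "rot": [0, 0, 0]}, {"jaw": 0, "travel": [0, 0, 0.9], "rot": [0, 0, 0]}, {"jaw": 0, "travel": [0, 0, 0.9], "rot": [0, 0, 0]}]}}

```text
clock: 9.9
position: [0.5642, -0.1339, 0.2621]
tcp_rot: [0.665, 0.747, -0.0, -0.0]
wrist_force: [-0.1, 1.3, 0.1]
opening: -0.001
```

Request:
{"api": "play_rows", "payload": {"rows": [{"jaw": 0, "travel": [0, 0, 0.2], "rot": [0, 0, 0]}, {"jaw": 0, "travel": [0, 0, 0.4], "rot": [0, 0, 0]}, {"jaw": 0, "travel": [0, 0, 0.4], "rot": [0, 0, 0]}]}}

```text
clock: 10.2
position: [0.5646, -0.1339, 0.2612]
tcp_rot: [0.664, 0.747, -0.0, -0.0]
wrist_force: [-9.5, 2.0, 19.8]
opening: 0.002
```

The push stalled with the fingertips at 0.088 m and about 20 N, so the arm is level with its pad on the block. Retreating upward to check.

Request:
{"api": "play_rows", "payload": {"rows": [{"jaw": 0, "travel": [0, 0, -1], "rot": [0, 0, 0]}, {"jaw": 0, "travel": [0, 0, -4], "rot": [0, 0, 0]}, {"jaw": 0, "travel": [0, 0, -8], "rot": [0, 0, 0]}, {"jaw": 0, "travel": [0, 0, -12], "rot": [0, 0, 0]}, {"jaw": 0, "travel": [3, 0, -14], "rot": [0, 0, 0]}, {"jaw": 0, "travel": [7, 0, -14], "rot": [0, 0, 0]}, {"jaw": 0, "travel": [11, 0, -14], "rot": [0, 0, 0]}, {"jaw": 0, "travel": [15, -0.1, -14], "rot": [0, 0, 0]}, {"jaw": 0, "travel": [18, -0.1, -13], "rot": [0, 0, 0]}, {"jaw": 0, "travel": [19.4, -0.1, -11.5], "rot": [0, 0, 0]}, {"jaw": 0, "travel": [19.4, -0.1, -10.5], "rot": [0, 0, 0]}, {"jaw": 0, "travel": [19.4, -0.1, -10.5], "rot": [0, 0, 0]}]}}

```text
clock: 11.4
position: [0.5401, 0.0582, 0.3611]
tcp_rot: [0.664, 0.747, -0.002, -0.001]
wrist_force: [-0.9, 0.4, -0.3]
opening: 0.004
```

Run:
```python
from rig import *
from h import *
o=get_obs(); print(o["position"],o["wrist_force"])
fs=[]
for n in ["side","wrist"]:
    c=camera(n); f=c["frame"]
    if n=="side":
        print([proj(c,np.array([.5405+.1173*.0,.0588,.075])+np.array([.1173*a,-.9931*a,0])) for a in (.16,.1975,.235)])
        print(blobs(c,"red"),blobs(c,"green"))
        f=cv2.resize(f[120:120+144,180:180+192],(512,384),interpolation=cv2.INTER_CUBIC)
    fs.append(f[:,:,::-1])
cv2.imwrite("pics/f.png",cv2.resize(np.hstack(fs),(800,300)))
```

```text
[0.54013553 0.05819355 0.36106704] [-0.89329736  0.39672187 -0.32697436]
[array([254.04072698, 199.98050615]), array([256.61544998, 190.65099047]), array([259.06367549, 181.7798388 ])]
[([110, 133, 55, 62, 1131], [133.5, 159.5]), ([205, 147, 23, 52, 621], [213.5, 176.1]), ([252, 187, 12, 13, 62], [258.5, 193.0]), ([194, 215, 16, 44, 254], [201.6, 236.5]), ([223, 255, 15, 14, 158], [230.5, 261.6])] [([234, 212, 15, 12, 134], [240.8, 217.8])]
```

View pics/f.png

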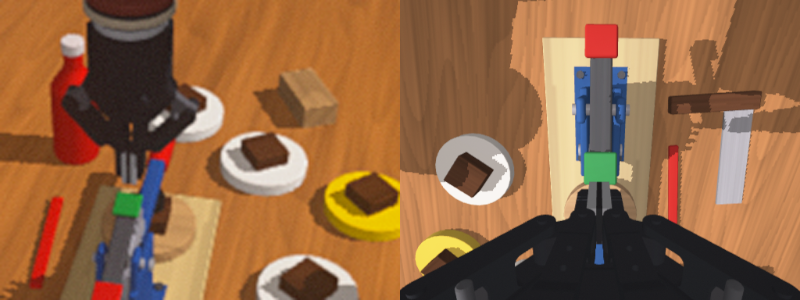

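The green pad is directly under the fingertips, at about (600,165) in the wrist panel. Pressing it down.

Request:
{"api": "play_rows", "payload": {"rows": [{"jaw": 0, "travel": [0, 0, 0.8], "rot": [0, 0, 0]}, {"jaw": 0, "travel": [0, 0, 1.6], "rot": [0, 0, 0]}, {"jaw": 0, "travel": [0, 0, 2.1], "rot": [0, 0, 0]}, {"jaw": 0, "travel": [0, 0, 2.5], "rot": [0, 0, 0]}, {"jaw": 0, "travel": [0, 0, 2.8], "rot": [0, 0, 0]}, {"jaw": 0, "travel": [0, 0, 3.1], "rot": [0, 0, 0]}, {"jaw": 0, "travel": [0, 0, 3.3], "rot": [0, 0, 0]}, {"jaw": 0, "travel": [0, 0, 3.5], "rot": [0, 0, 0]}, {"jaw": 0, "travel": [0, 0, 3.5], "rot": [0, 0, 0]}]}}

```text
clock: 12.4
position: [0.5413, 0.0582, 0.3294]
tcp_rot: [0.665, 0.747, 0.0, 0.001]
wrist_force: [1.4, -1.2, 3.0]
opening: 0.003
```

Request:
{"api": "play_rows", "payload": {"rows": [{"jaw": 0, "travel": [0, 0, 0.1], "rot": [0, 0, 0]}, {"jaw": 0, "travel": [0, 0, 0.2], "rot": [0, 0, 0]}, {"jaw": 0, "travel": [0, 0, 0.3], "rot": [0, 0, 0]}, {"jaw": 0, "travel": [0, 0, 0.3], "rot": [0, 0, 0]}]}}

```text
clock: 12.8
position: [0.541, 0.0585, 0.326]
tcp_rot: [0.665, 0.747, 0.0, 0.001]
wrist_force: [1.6, -3.4, 3.4]
opening: -0.001
```

Request:
{"api": "play_rows", "payload": {"rows": [{"jaw": 0, "travel": [0, 0, 0.15], "rot": [0, 0, 0]}, {"jaw": 0, "travel": [0, 0, 0.3], "rot": [0, 0, 0]}, {"jaw": 0, "travel": [0, 0, 0.45], "rot": [0, 0, 0]}, {"jaw": 0, "travel": [0, 0, 0.45], "rot": [0, 0, 0]}]}}

```text
clock: 13.2
position: [0.5412, 0.0585, 0.3243]
tcp_rot: [0.664, 0.747, 0.0, 0.001]
wrist_force: [-5.9, -2.8, 20.8]
opening: -0.003
```

Request:
{"api": "play_rows", "payload": {"rows": [{"jaw": 0, "travel": [0, 0, -1], "rot": [0, 0, 0]}, {"jaw": 0, "travel": [0, 0, -4], "rot": [0, 0, 0]}, {"jaw": 0, "travel": [0, 0, -8], "rot": [0, 0, 0]}, {"jaw": 0, "travel": [0, 0, -12], "rot": [0, 0, 0]}, {"jaw": 0, "travel": [0, -4, -15], "rot": [0, 0, 0]}, {"jaw": 0, "travel": [0, -8, -16], "rot": [0, 0, 0]}, {"jaw": 0, "travel": [0, -12, -16], "rot": [0, 0, 0]}, {"jaw": 0, "travel": [0, -15, -16], "rot": [0, 0, 0]}, {"jaw": 0, "travel": [0, -16, -16], "rot": [0, 0, 0]}, {"jaw": 0, "travel": [0, -16, -16], "rot": [0, 0, 0]}]}}

```text
clock: 14.2
position: [0.3812, 0.0402, 0.481]
tcp_rot: [0.665, 0.747, 0.0, -0.0]
wrist_force: [0.4, 0.0, 1.1]
opening: 0.001
```

Run:
```python
from rig import *
from h import *
o=get_obs(); print(o["clock"],o["position"],o["wrist_force"])
fs=[]
for n in ["side","top"]:
    c=camera(n); f=c["frame"]
    print([proj(c,np.array([.5405+.1173*.0,.0588,.075])+np.array([.1173*a,-.9931*a,0])).round(1) for a in (.16,.1975,.235)])
    print(blobs(c,"red"),blobs(c,"green"))
    if n=="side":
        f=f[120:120+168,180:180+224]
    else: f=f[90:90+168,140:140+224]
    fs.append(cv2.resize(f,(512,384),interpolation=cv2.INTER_CUBIC)[:,:,::-1])
cv2.imwrite("pics/g.png",cv2.resize(np.hstack(fs),(800,300)))
```

```text
14.2 [0.3811759  0.04017836 0.48101517] [0.36813471 0.01617832 1.09469568]
[array([254., 200.]), array([256.6, 190.7]), array([259.1, 181.8])]
[([110, 133, 56, 62, 1131], [133.5, 159.5]), ([205, 147, 23, 52, 971], [215.8, 174.1]), ([252, 179, 13, 21, 161], [258.3, 188.1]), ([194, 215, 16, 44, 250], [201.7, 236.4]), ([224, 249, 14, 12, 124], [230.8, 254.6])] [([235, 216, 14, 10, 108], [241.7, 220.0])]
[array([282.3, 177.9]), array([297.2, 176.3]), array([312.2, 174.8])]
[([321, 14, 93, 28, 2375], [368.2, 27.1]), ([306, 113, 27, 30, 443], [317.1, 129.9]), ([224, 134, 55, 14, 272], [251.5, 140.7]), ([286, 172, 29, 11, 246], [299.9, 177.5]), ([167, 182, 11, 10, 102], [172.0, 186.4])] [([211, 177, 11, 12, 113], [215.6, 182.4])]
```

View pics/g.png

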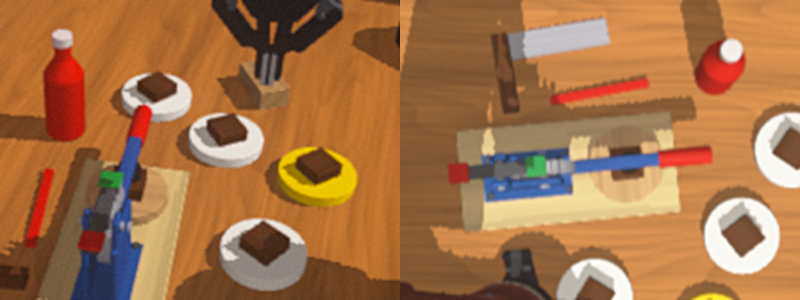

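```bash
python3 -c "
from rig import *
print(job_done())"
```

```text
the job is handed in; nothing more can be done
None
```

The clamp arm is down on the workpiece and the pawl is pressed back to level to lock it. I handed the job in at about 14.3 s of the 51 s limit. All three presses used shut fingertips only:

1. **Red pad:** pressed until it stopped at about 18 N. The camera then showed the pawl at a tilt of about 0.28, fully freed.
2. **Handle:** pushed down until it stopped at about 20 N. The fingertips were then 88 mm above the bench, which is the height for a level arm with its pad on the block.
3. **Green pad:** pressed until it stopped at about 21 N, at 151 mm, the level height of the pawl.

**Last checks:** after backing off, both pawl pads were within about 0.5 px of their starting level positions in the side view. The handle lay within about 3 px of the position calculated for a level arm. The bottle and pencil measured where they started. The try square, workpiece and offcut showed no shift by eye, though the offcut was partly hidden behind the gripper in the side view and out of frame in the top crop. The robot was clear of everything.

I did not test the lock by pulling up on the arm, because that could have lifted it. No check failed or disagreed.

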